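# Open the child-proof larder box by its hidden catch

## Robot

A 6-joint arm with a two-finger parallel gripper is mounted at the origin on a cart in front of the work surface, level with it; the furniture and walls round the work are solid. World frame = base frame: x ahead of the robot, y to its left, z up, the work surface at z = 0. Lengths are in m, angles in rad, forces in N, time in s.
With the tool pointing down it reaches from about 0.275 to 0.875 m from the base axis. Payload 12.5 kg.
Tool frame: the origin (TCP) lies at the centre of the arm's flange, where the gripper is bolted on; the fingertips stand 173 mm ahead of it and the grasp point (between the pads) lies 155 mm ahead of it; z points along the fingers, y is the line along which they close (so a half turn about z gives the same grasp; the last joint's range is limited). The gripper opens to 85 mm and grips with 20 to 120 N. Pads are 22 mm wide; open, the fingers measure 114 mm over their backs; the gripper's body (76 mm by 85 mm) begins 54 mm behind the grasp point. The pads swing forward as they close: fully open they stand 13 mm farther back than shut.
Start: joints at [-1.282, 0.351, 1.652, -0, 1.139, -0.085], TCP at [0.201, -0.512, 0.405] pointing down, gripper open.
Joint ranges: [-2.75, 2.75], [-0.79, 2.1], [0.01, 2.65], [-1.57, 4.71], [0.07, 3.14], [-2.87, 2.87]. Speed limits (rad/s): [2.22, 2.22, 2.79, 3.14, 3.14, 3.14].

## Interface

Orientations are given as a rotation vector (axis times angle).
In Python, from workcell import manip, get_image, job, regions_of gives the robot as it stands. The module is installed in compiled form; this text tells all that it offers.
- The arm moves only by the tool send_rows, never from a script. Its argument "series" is a list of rows, each an object with "fingers": the closure, from -1 (fully open) to 1 (shut), so that 0 is half open; "offset": the shift along the tool's x, y, z in m, a list of three; "angular": the turn, a rotation vector about the tool's x, y, z in degrees, a list of three. A call has 1 to 10 rows; each row shifts and turns the commanded pose from where the row before left it, along the tool's axes as they then stand; what a row does not reach is not made up. A row lasts 1/8 s, in which the tool goes at most 62.5 mm and 10.7 degrees, less where a joint would pass 70% of its speed; a pose out of reach is approached as far as the arm can. A call is refused whole if a number of a shift passes 0.0625 or a number of a turn 10.7, either way. A call with a gripper value outside its range is refused whole. The fingers move at their own pace and stop on an object; the grip force is fixed at half the most. Time passes only in rows, so rows that do not move let the fingers close. It gives the time, the measured TCP pose, the force, the opening and the grip force at its end, in the units of the state.
- manip.state(): the state, without advancing time (a new reading comes with each control period).
- get_image(name): name is "scene" or "top" or "wrist"; returns a dict with "color" (480x640x3 uint8, red, green, blue), "vfov" (degrees; the focal length in pixels is half the picture's height over the tangent of half this angle, whatever the lens; pixels are square), "cx", "cy" (the principal point, pixels), "world_to_cam" (4x4, takes a point from world to camera coordinates); the wrist camera has in their place "T_tool_cam" (4x4, takes a point from camera to tool coordinates, whose origin is the TCP and whose axes are the flange's). Camera axes: x right, y down, z forward; pixel columns grow to the right and rows downward; lengths in m; the calibration is good to about 2 mm. A picture is of the moment at which its call begins: read the wrist's pose just before it. There is no depth.
- job.sign_off(): hands the job in; it is judged then, once.
Trained networks look in a picture, given as the dict that the camera call returned (one of the last four; its "shot" number tells which), for a name from the list of things; names that differ only in an ending like _2 or _b are one class to them, and where a whole thing is asked for, a point or a joint stands for the part that bears it (a point fixed in the world has none). Each returns a list of dicts, best first, with "confidence" (0 to 1); they miss things now and then, are a little off and sometimes report something else, mostly with a low value. They report only what shows in the picture. A call takes as long as a camera call.
- regions_of(picture, name): "region" (480x640 bool, what is visible of it) and "box" ([centre column, centre row, width, height] in pixels, round what is visible of it).
The state is a dict: "time": time; "joint_positions": joint angles; "qd": joint speeds; "joint_torque": joint torques, N m; "tool_pos": TCP position; "tool_rot": TCP orientation; "force": force on the tool from outside, world axes, zero at the start; "wrist_torque": the same for the moment, N m; "finger_gap": finger opening in m; "gripper_force": force on a finger pad.
Only numpy, scipy, OpenCV 4.12 (cv2) and the standard library are available. Lean on these libraries where they do the work, as an engineer would, in place of code of your own. Each camera call takes 0.05 s, during which the arm holds its last target. There are 200 camera calls.

## Task

Open the wooden child-proof box: one of the five look-alike squares sunk into the panel along its near edge is a hidden push catch and the other four are solid. Feel across the squares with the fingertips and press in the one that gives until the sprung lid is set free, then let the catch come back up, leave the lid standing open and draw clear. Only touch and press: pick nothing up, and leave the jam jar, the food tin and the pastry cutter standing where they are.

Things in the scene. Friction and masses are not known exactly. Their poses are not given: they have to be found in the camera images.
- box: Plain light-wood box fixed to the worktop, 170 (x) x 274 (y) x 75 mm high. Origin: centre of its underside; x across its depth, away from the robot, y along its width to the left, z up. The strip of its top nearest the robot (x -85 to -15 mm) is the flat panel; behind it lies the lid (x -14 to 85 mm), level with the panel.
- panel (a point): Middle of the panel strip on the box, at the panel's face, 75 mm above the worktop; axes as the box's. Five look-alike squares, 41 x 41 mm, lie in a row in the panel, centred at this point's x and at y -104, -52, 0, 52, 104 mm, faces 2 mm below the panel's. Four are solid and rigid; one, different from start to start, is the catch.
- catch (a joint): How far the catch square is pressed in, m: 0 at rest, 0.006 fully down. Its spring brings it back up: 1.5 N starts it and 4.5 N holds it fully down. The lid is set free at about 0.004 to 0.005. The value does not tell which square it is.
- lid (a joint): Opening of the lid, rad: 0 shut and level with the panel, 1.1 fully open. Hinged along the box's far edge; the edge near the panel rises. While latched it cannot be raised. Once the catch is pressed it is lifted by its own weak spring to 1.1 in about 1.5 s and stays there; lid 100 mm from hinge to free edge, 8 mm thick.
- jam_jar: Loose jam jar with a chequered lid, 68 mm across, 75 mm high, standing to the left of the box. Origin: centre of its underside. Leave alone.
- food_tin: Loose short food tin, 76 mm across, 58 mm high, standing to the right of the box. Origin: centre of its underside. Leave alone.
- cutter: Loose fluted metal pastry cutter, 68 mm across, 32 mm high, standing to the left of the box behind the jam jar. Origin: centre of its underside. Leave alone.

How it is judged:
By the outcome, as a careful person would: the job done as asked, in the order asked, and still so for the second after the job is handed in, with the robot touching nothing.
It also fails if it takes over 48 s, if anything falls off the work surface, if the arm or the gripper's body presses on something with over 40 N, if the wrist force passes 120 N, or if a joint passes its speed limit or range.

## Working session

There is one attempt and no reset: what is moved stays moved. The work goes in short steps, Python scripts to look and compute and a tool call to move; the robot and the scene stay as the last step left them, time stands still between calls to the robot, and variables do not carry over. Pictures are saved under pics/ and viewed, at most 10 in all, crops included, and the job is handed in when it is done.

Besides the shell and the picture viewer there is one more tool, called after ">>>" as name(argument=value, ...), one argument or row to a line, values as JSON. send_rows: Moves the arm, as the interface text tells. Its arguments: {"type":"object","properties":{"series":{"type":"array","items":{"type":"object","properties":{"fingers":{"type":"number"},"offset":{"type":"array","items":{"type":"number"}},"angular":{"type":"array","items":{"type":"number"}}}}}},"required":["series"]}

```bash
mkdir -p pics
python3 - <<'E'
from workcell import manip,get_image,regions_of
import cv2,numpy as np
s=manip.state();print({k:np.round(v,3).tolist() for k,v in s.items()})
for n in("top","scene"):
    p=get_image(n);print(n,p["vfov"],p["cx"],p["cy"],np.round(p["world_to_cam"],3).tolist())
    for o in("box","panel","jam_jar","food_tin","cutter"):
        for r in regions_of(p,o)[:1]:print(o,r["confidence"],np.round(r["box"],1), 
            cv2.minAreaRect(np.argwhere(r["region"])[:,::-1].astype(np.float32)))
    cv2.imwrite(f"pics/{n}.png",p["color"][:,:,::-1])
E
```

```text
{'time': 0.0, 'joint_positions': [-1.282, 0.351, 1.652, -0.0, 1.139, -0.085], 'qd': [0.001, 0.001, 0.001, -0.0, 0.0, -0.0], 'joint_torque': [-0.001, -50.61, -29.141, -0.0, 0.004, 0.0], 'tool_pos': [0.201, -0.512, 0.404], 'tool_rot': [-3.086, -0.583, 0.0], 'force': [0.298, 0.315, -0.614], 'wrist_torque': [0.022, -0.026, 0.038], 'gripper_force': 0.0, 'finger_gap': 0.086}
top 57.397342480965236 314.90166037489075 234.30638932733467 [[-0.007, -1.0, 0.0, 0.031], [-0.994, 0.007, -0.111, 0.529], [0.111, -0.001, -0.994, 0.858], [0.0, 0.0, 0.0, 1.0]]
box 0.96 [317.4 249.1 154.7 111.3] ((316.3382568359375, 250.0563201904297), (89.60713195800781, 144.37957763671875), 80.27242279052734)
panel 0.81 [314.4 252.9 156.1 110. ] ((316.85882568359375, 249.85946655273438), (90.1465072631836, 144.6758270263672), 80.7066879272461)
jam_jar 0.63 [224.8 301.8  37.5  31.9] ((223.5, 301.0), (32.0, 39.0), 90.0)
food_tin 0.87 [411.  219.3  46.8  38.6] ((410.7000427246094, 218.9000244140625), (37.11872863769531, 43.37971496582031), 63.43495178222656)
cutter 0.75 [216.7 249.   35.2  35.8] ((215.0, 248.0), (30.0, 34.0), 90.0)
scene 52.338144625328106 323.24840500135105 236.84468886692352 [[-0.802, -0.598, 0.02, 0.437], [-0.441, 0.569, -0.694, 0.269], [0.403, -0.565, -0.72, 0.915], [0.0, 0.0, 0.0, 1.0]]
box 0.56 [333.9 259.7 126.1 126.4] ((332.7171325683594, 254.94436645507812), (90.16877746582031, 128.765625), 30.62999725341797)
panel 0.63 [334.7 258.7 126.2 132.6] ((333.0198059082031, 254.6228485107422), (90.33061218261719, 128.94815063476562), 30.65066909790039)
jam_jar 0.71 [319.9 334.6  31.9  52.6] ((321.084228515625, 334.399169921875), (33.42741775512695, 49.24762725830078), 3.012787342071533)
food_tin 0.62 [363.4 197.2  29.9  23.5] ((362.0, 195.0), (26.0, 30.0), 90.0)
cutter 0.84 [274.5 321.1  32.4  39.1] ((273.5, 320.5), (35.0, 33.0), 90.0)
```

View top.

Run:
```python
import cv2
p=cv2.imread("pics/top.png")[170:350,190:450]
cv2.imwrite("pics/topc.png",cv2.resize(p,None,fx=3,fy=3,interpolation=cv2.INTER_CUBIC))
```

```text
(no output)
```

View pics/topc.png

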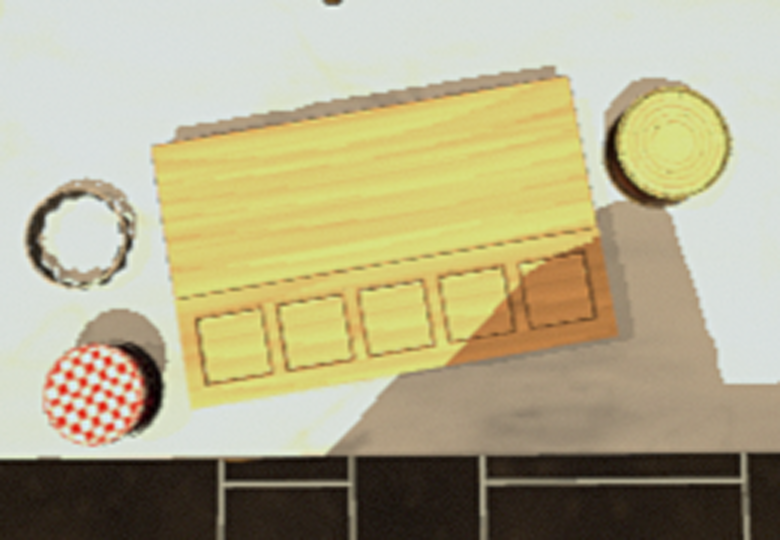

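```bash
cat > h.py <<'E'
from workcell import manip
import numpy as np
from scipy.spatial.transform import Rotation as R
SQ=None
def off(target):
    s=manip.state();r=R.from_rotvec(s["tool_rot"]);return r.inv().apply(np.array(target)-s["tool_pos"])
E
python3 - <<'E'
from h import *
from workcell import get_image,regions_of
p=get_image("top");T=p["world_to_cam"];f=240/np.tan(np.radians(p["vfov"]/2))
def w(u,v,z):
    d=T[:3,:3].T@np.array([(u-p["cx"])/f,(v-p["cy"])/f,1]);c=-T[:3,:3].T@T[:3,3];return c+d*(z-c[2])/d[2]
c=[w(190+u/3,170+v/3,.073) for u,v in[(234,347),(316,332),(396,317),(477,303),(559,288)]]
print(np.round(c,4)); 
d=c[0]-c[4];print("len",np.linalg.norm(d),"yaw",np.degrees(np.arctan2(-d[0],d[1])))
for u,v in[(152,146),(572,78),(190,409),(618,336)]:print(np.round(w(190+u/3,170+v/3,.075),4))
s=manip.state();r=R.from_rotvec(s["tool_rot"]);print(np.round(r.as_matrix(),3))
m=np.mean(c,0);print(np.round(off([m[0],m[1],.405]),4))
for u,v in[(94,393),(672,144),(80,234)]:print(np.round(w(190+u/3,170+v/3,.06),3))
E
```

```text
[[ 0.4271  0.1166  0.073 ]
 [ 0.4362  0.0646  0.073 ]
 [ 0.4453  0.0138  0.073 ]
 [ 0.4538 -0.0377  0.073 ]
 [ 0.4629 -0.09    0.073 ]]
len 0.20968956178987622 yaw 9.823935536399473
[0.5558 0.1696 0.075 ]
[ 0.5982 -0.1013  0.075 ]
[0.3886 0.1438 0.075 ]
[ 0.4323 -0.1264  0.075 ]
[[ 0.931  0.365 -0.   ]
 [ 0.365 -0.931  0.   ]
 [-0.    -0.    -1.   ]]
[ 4.192e-01 -4.000e-01 -3.000e-04]
[0.398 0.207 0.06 ]
[ 0.557 -0.168  0.06 ]
[0.501 0.218 0.06 ]
```

>>> send_rows(
  series=[
    {"fingers":1,"offset":[0,0,0],"angular":[0,0,5.8]},
    {"fingers":1,"offset":[0,0,0],"angular":[0,0,5.8]},
    {"fingers":1,"offset":[0.036,-0.041,0],"angular":[0,0,0]},
    {"fingers":1,"offset":[0.036,-0.041,0],"angular":[0,0,0]},
    {"fingers":1,"offset":[0.036,-0.041,0],"angular":[0,0,0]},
    {"fingers":1,"offset":[0.036,-0.041,0],"angular":[0,0,0]},
    {"fingers":1,"offset":[0.036,-0.041,0],"angular":[0,0,0]},
    {"fingers":1,"offset":[0.036,-0.041,0],"angular":[0,0,0]},
    {"fingers":1,"offset":[0.036,-0.041,0],"angular":[0,0,0]},
    {"fingers":1,"offset":[0.036,-0.041,0],"angular":[0,0,0]},
  ],
)

```text
time: 1.9
tool_pos: [0.4294, -0.138, 0.405]
tool_rot: [3.13, 0.269, 0.001]
force: [0.1, 0.7, -0.1]
finger_gap: -0.0003
gripper_force: 0.0
```

```bash
python3 -c "
from h import *
s=manip.state();print(s['time'],s['tool_pos'],s['force'],s['finger_gap']);print(np.round(R.from_rotvec(s['tool_rot']).as_matrix(),3),off([.459,-.0907,.273]))"
```

```text
1.9 [ 0.42940136 -0.13804186  0.40498125] [ 0.08712819  0.71275018 -0.05137776] -0.0003245349928412251
[[ 0.985  0.17   0.001]
 [ 0.17  -0.985 -0.   ]
 [ 0.001  0.    -1.   ]] [ 0.03714864 -0.0416606   0.13198771]
```

>>> send_rows(
  series=[
    {"fingers":1,"offset":[0.0375,-0.042,0],"angular":[0,0,0]},
    {"fingers":1,"offset":[0,0,0.05],"angular":[0,0,0]},
    {"fingers":1,"offset":[0,0,0.05],"angular":[0,0,0]},
    {"fingers":1,"offset":[0,0,0.03],"angular":[0,0,0]},
    {"fingers":1,"offset":[0,0,0.022],"angular":[0,0,0]},
    {"fingers":1,"offset":[0,0,0],"angular":[0,0,0]},
    {"fingers":1,"offset":[0,0,0],"angular":[0,0,0]},
  ],
)

```text
time: 2.78
tool_pos: [0.4588, -0.092, 0.2535]
tool_rot: [3.13, 0.269, 0.002]
force: [0.0, -1.1, -0.2]
finger_gap: -0.0001
gripper_force: 0.0
```

Run:
```python
from h import *
from workcell import get_image
import cv2
s=manip.state();print(s['time'],s['tool_pos'],s['force'],s['finger_gap'],off([.459,-.0907,.273]))
p=get_image("wrist");q=get_image("top")["color"][170:350,190:450,::-1]
a=cv2.resize(p["color"][:,:,::-1],(400,300));b=cv2.resize(q,(390,270));b=cv2.copyMakeBorder(b,0,30,0,10,0)
cv2.imwrite("pics/c1.png",np.hstack([a,b]))
```

```text
2.775 [ 0.45883262 -0.09203057  0.25354601] [ 0.03806402 -1.05823922 -0.17957487] -7.505405512067077e-05 [ 0.00041153 -0.00127214 -0.01945426]
```

View pics/c1.png

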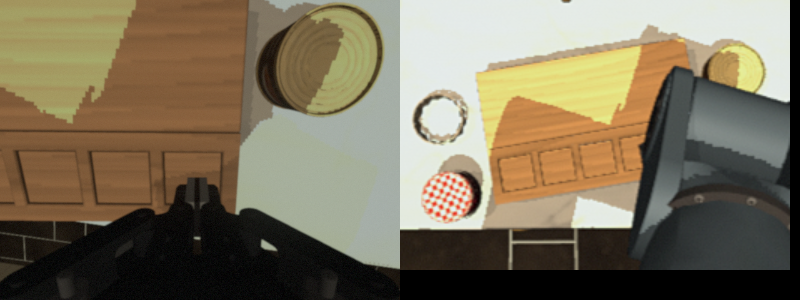

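>>> send_rows(
  series=[
    {"fingers":1,"offset":[0,0,0.005],"angular":[0,0,0]},
    {"fingers":1,"offset":[0,0,0.001],"angular":[0,0,0]},
    {"fingers":1,"offset":[0,0,0.001],"angular":[0,0,0]},
    {"fingers":1,"offset":[0,0,0.0005],"angular":[0,0,0]},
  ],
)

```text
time: 3.38
tool_pos: [0.4585, -0.0919, 0.2464]
tool_rot: [3.13, 0.269, -0.0]
force: [-9.8, 1.3, 28.1]
finger_gap: 0.0006
gripper_force: 13.9
```

>>> send_rows(
  series=[
    {"fingers":1,"offset":[0,0,0.0005],"angular":[0,0,0]},
  ],
)

```text
time: 3.5
tool_pos: [0.4585, -0.0919, 0.2463]
tool_rot: [3.13, 0.269, 0.0]
force: [-11.8, 2.7, 35.9]
finger_gap: -0.0001
gripper_force: 18.0
```

>>> send_rows(
  series=[
    {"fingers":1,"offset":[0,0,0.0005],"angular":[0,0,0]},
  ],
)

```text
time: 3.62
tool_pos: [0.4585, -0.0919, 0.2463]
tool_rot: [3.13, 0.269, 0.0]
force: [-14.4, 3.8, 44.6]
finger_gap: 0.0001
gripper_force: 22.2
```

>>> send_rows(
  series=[
    {"fingers":1,"offset":[0,0,-0.012],"angular":[0,0,0]},
    {"fingers":1,"offset":[0,-0.026,0],"angular":[0,0,0]},
    {"fingers":1,"offset":[0,-0.026,0],"angular":[0,0,0]},
    {"fingers":1,"offset":[0,0,0],"angular":[0,0,0]},
    {"fingers":1,"offset":[0,0,0.008],"angular":[0,0,0]},
    {"fingers":1,"offset":[0,0,0.001],"angular":[0,0,0]},
    {"fingers":1,"offset":[0,0,0.001],"angular":[0,0,0]},
    {"fingers":1,"offset":[0,0,0.001],"angular":[0,0,0]},
  ],
)

```text
time: 4.62
tool_pos: [0.4497, -0.0412, 0.2463]
tool_rot: [3.13, 0.268, -0.001]
force: [-13.1, 0.5, 38.8]
finger_gap: 0.0
gripper_force: 19.3
```

>>> send_rows(
  series=[
    {"fingers":1,"offset":[0,0,-0.011],"angular":[0,0,0]},
    {"fingers":1,"offset":[0,-0.027,0],"angular":[0,0,0]},
    {"fingers":1,"offset":[0,-0.027,0],"angular":[0,0,0]},
    {"fingers":1,"offset":[0,0,0],"angular":[0,0,0]},
    {"fingers":1,"offset":[0,0,0.008],"angular":[0,0,0]},
    {"fingers":1,"offset":[0,0,0.001],"angular":[0,0,0]},
    {"fingers":1,"offset":[0,0,0.001],"angular":[0,0,0]},
  ],
)

```text
time: 5.5
tool_pos: [0.4405, 0.012, 0.246]
tool_rot: [3.13, 0.268, -0.001]
force: [-2.1, -2.2, 4.5]
finger_gap: -0.0001
gripper_force: 1.7
```

>>> send_rows(
  series=[
    {"fingers":1,"offset":[0,0,0.001],"angular":[0,0,0]},
    {"fingers":1,"offset":[0,0,0],"angular":[0,0,0]},
  ],
)

```text
time: 5.75
tool_pos: [0.4405, 0.0124, 0.2452]
tool_rot: [3.13, 0.268, 0.001]
force: [0.2, -1.9, 0.4]
finger_gap: 0.0001
gripper_force: 0.3
```

>>> send_rows(
  series=[
    {"fingers":1,"offset":[0,0,0.001],"angular":[0,0,0]},
    {"fingers":1,"offset":[0,0,0.001],"angular":[0,0,0]},
    {"fingers":1,"offset":[0,0,0.001],"angular":[0,0,0]},
    {"fingers":1,"offset":[0,0,0.001],"angular":[0,0,0]},
    {"fingers":1,"offset":[0,0,0.0005],"angular":[0,0,0]},
    {"fingers":1,"offset":[0,0,0],"angular":[0,0,0]},
  ],
)

```text
time: 6.5
tool_pos: [0.4405, 0.0125, 0.2407]
tool_rot: [3.13, 0.269, 0.0]
force: [-0.2, -2.1, 4.0]
finger_gap: 0.0002
gripper_force: 2.0
```

Run:
```python
from h import *
from workcell import get_image
import cv2
s=manip.state();print(s['tool_pos'],s['force'])
p=get_image("wrist");q=get_image("scene")["color"][120:400,170:530,::-1]
a=cv2.resize(p["color"][:,:,::-1],(400,300));b=cv2.resize(q,(386,300))
cv2.imwrite("pics/c2.png",np.hstack([a,b]))
```

```text
[0.44052305 0.01254641 0.24071848] [-0.17552597 -2.09464347  3.95947357]
```

View pics/c2.png

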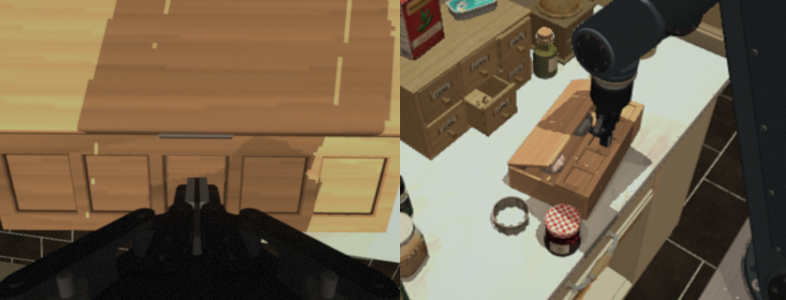

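>>> send_rows(
  series=[
    {"fingers":1,"offset":[0,0,-0.003],"angular":[0,0,0]},
    {"fingers":1,"offset":[0,0,-0.005],"angular":[0,0,0]},
    {"fingers":1,"offset":[0,0,-0.008],"angular":[0,0,0]},
    {"fingers":1,"offset":[-0.02,0,-0.02],"angular":[0,0,0]},
    {"fingers":1,"offset":[-0.03,0,-0.03],"angular":[0,0,0]},
    {"fingers":1,"offset":[-0.03,0,-0.04],"angular":[0,0,0]},
    {"fingers":1,"offset":[-0.02,0,-0.04],"angular":[0,0,0]},
    {"fingers":1,"offset":[0,0,0],"angular":[0,0,0]},
    {"fingers":1,"offset":[0,0,0],"angular":[0,0,0]},
    {"fingers":1,"offset":[0,0,0],"angular":[0,0,0]},
  ],
)

```text
time: 7.85
tool_pos: [0.342, -0.0044, 0.3858]
tool_rot: [-3.13, -0.269, 0.003]
force: [0.5, -0.2, -0.5]
finger_gap: 0.0002
gripper_force: 0.0
```

>>> send_rows(
  series=[
    {"fingers":1,"offset":[0,0,0],"angular":[0,0,0]},
    {"fingers":1,"offset":[0,0,0],"angular":[0,0,0]},
    {"fingers":1,"offset":[0,0,0],"angular":[0,0,0]},
    {"fingers":1,"offset":[0,0,0],"angular":[0,0,0]},
  ],
)

```text
time: 8.35
tool_pos: [0.3419, -0.0045, 0.3866]
tool_rot: [-3.13, -0.269, 0.0]
force: [0.1, 0.4, 1.3]
finger_gap: -0.0002
gripper_force: 0.0
```

Run:
```python
from h import *
from workcell import get_image
import cv2
s=manip.state();print(s['time'],s['tool_pos'],s['force'])
p=get_image("wrist");q=get_image("scene")["color"][120:400,170:530,::-1]
a=cv2.resize(p["color"][:,:,::-1],(400,300));b=cv2.resize(q,(386,300))
cv2.imwrite("pics/c3.png",np.hstack([a,b]))
```

```text
8.35 [ 0.34191523 -0.00451583  0.38664606] [0.124299   0.446752   1.26743563]
```

View pics/c3.png

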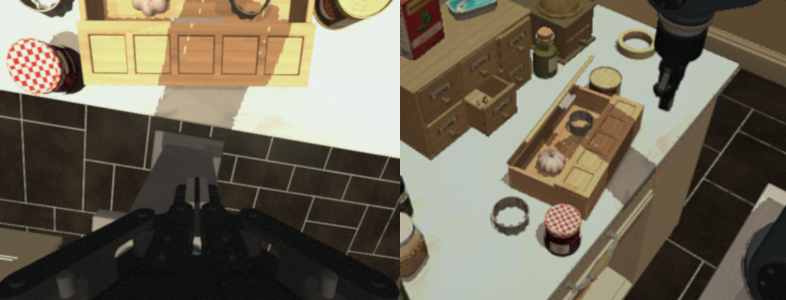

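The lid stands fully open, with its edge at about (570,90) in the scene crop. The middle square is back level with the others. The jar, tin and cutter stand where they were, and the arm is clear.

```bash
python3 -c "
from workcell import job;print(job.sign_off())"
```

```text
the job is handed in; nothing more can be done
None
```

The box is open: the middle square was the catch, the lid stands open, the catch is back up, the arm is clear and nothing else was moved; the job is handed in at about 8.4 s, with no verdict returned.

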